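Set up the mount cutter for the red size

ROBOT

A 6-joint arm with a two-finger parallel gripper is mounted at the origin on the work surface. World frame = base frame: x ahead of the robot, y to its left, z up, the work surface at z = 0. Lengths are in mm, angles in degrees, forces in N, time in s.
With the tool pointing down it reaches from about 300 to 850 mm from the base axis. Payload 4.2 kg.
Tool frame: the origin (TCP) lies at the very end of the fingers, on their centre line; the grasp point (between the pads) lies 19 mm behind it; z points along the fingers, y is the line along which they close (so a half turn about z gives the same grasp; the last joint's range is limited). The gripper opens to 91 mm and grips with 3 to 60 N. Pads are 32 mm wide; open, the fingers measure 118 mm over their backs; the gripper's body (76 mm by 178 mm) begins 60 mm behind the grasp point.
Start: joints at [-66.52, 18.312, 89.639, -0, 72.044, -1.146], TCP at [239.601, -522.718, 213.976] pointing down, gripper open.
Joint ranges: [-177.97, 177.97], [-48.28, 115.42], [12.27, 149.76], [-77.06, 257.06], [2.81, 150.46], [-146.56, 146.56]. Speed limits (degrees/s): [147.25, 147.25, 180, 180, 180, 180].

INTERFACE

Orientations are given as [roll, pitch, yaw] about the fixed x, y, z axes, in that order (R = Rz(yaw) Ry(pitch) Rx(roll)).
In Python, from workcell import env, eyes gives the robot as it stands.
- The arm moves only by the tool send_rows, never from a script. Its argument "targets" is text: rows parted by semicolons, each of 7 numbers parted by spaces: the shift along the tool's x, y, z in m, then the turn, a rotation vector about the tool's x, y, z in degrees, then the opening in per cent of the stroke, from 0 (shut) to 100 (fully open). A call has 1 to 12 rows; each row is the pose to reach, as a shift and turn from the pose commanded when the call began, along the tool's axes at that moment; what a row does not reach only later rows make up. A row lasts 1/12 s, in which the tool goes at most 41.7 mm and 7.16 degrees, less where a joint would pass 70% of its speed; a pose out of reach is approached as far as the arm can. A call with a gripper value outside its range is refused whole. The fingers move at their own pace and stop on an object; "grip_force" is the grip in N (left out, the last holds). Time passes only in rows, so rows that repeat a pose let the fingers close. It gives the time, the measured TCP pose, the force, the opening and the grip force at its end, in the units of the state.
- env.state(): the state, without advancing time (a new reading comes with each control period).
- eyes.grab_frame(name): name is "side" or "top" or "wrist"; returns a dict with "image" (384x512x3 uint8, blue, green, red), "fovy" (degrees; the focal length in pixels is half the picture's height over the tangent of half this angle, whatever the lens; pixels are square), "cx", "cy" (the principal point, pixels), "D" ([k1, k2, p1, p2, k3] as OpenCV has them; the pictures are not rectified), "eye" and "attitude" of the camera in the world. Camera axes: x right, y up, looking along -z (the intrinsics and any distortion apply to the point x, -y, -z); pixel columns grow to the right and rows downward; lengths in mm; the calibration is good to about 2 mm. A picture is of the moment at which its call begins. There is no depth.
- env.job_done(): hands the job in; it is judged then, once.
The state is a dict: "time_s": time; "qpos": joint angles; "qvel": joint speeds; "effort": joint torques, N m; "ee_pos": TCP position; "ee_rot": TCP orientation; "force": force on the tool from outside, world axes, zero at the start; "torque": the same for the moment, N m; "gripper_width": finger opening in mm; "gripper_force": force on a finger pad.
Only numpy, scipy, OpenCV 4.12 (cv2) and the standard library are available. Lean on these libraries where they do the work, as an engineer would, in place of code of your own. Each camera call takes 0.05 s, during which the arm holds its last target. There are 200 camera calls.

TASK

Set the mount cutter up for the red size. With its black knob, turn the margin drive until the pointer of the fence meets the red clip on the margin scale (do not push the fence by hand). Also hook the red cutter head over the rib of the guide bar, on the bare stretch at the left end of the bar where it is clear of the mount card, its white index towards you, and slide it along the bar, without lifting it off again over the card, until the index meets the red rider; leave it sitting fully down on the bar, let go of everything, and leave the paints, bottles, brush and paperweight where they stand.

Things in the scene. Friction and masses are not known exactly. Their poses are not given: they have to be found in the camera images.
- margin_knob (a joint): angle of the margin knob in rad, growing as it turns clockwise seen from above. It is geared to the fence: each rad moves fence and pointer 10 mm along the cutter's +x, away from the robot (clockwise = away). End stops at -3.2 and +3.2; it stays where it is left (friction 0.12 N m)
- knob_grip (a point): black fluted round knob, upright axis, 40 mm diameter, 32 mm high; this point lies on its axis at the height to grip, 12 mm below its top, 67 mm above the table. Below the knob is a grey block 50 x 50 mm whose top lies 25 mm below this point; room for the fingers from above all round
- pointer_tip (a point): tip of the black cone pointer that moves with the fence along the margin scale (a white strip with ticks on the right-hand side of the board, beyond the knob)
- margin_red: red clip on the margin scale, 5 mm wide along the scale and 15 mm long; fixed. Origin: middle of its underside; its x axis runs along the scale, the way that the pointer moves. The pointer meets it when the tip lies beside it: same x in this frame, tip about 9 mm to its +y
- margin_blue: blue clip on the margin scale, same shape: the setting of another size, not wanted now
- fence: aluminium fence, a bar 16 x 420 x 12 mm along the cutter's y on the near half of the board, with a steel rack along x at its right end; it slides along x, driven by the knob. Origin: on its centre line, on the board
- cutter: mount cutter: grey board 300 mm (x) by 600 mm (y), top 22 mm above the table; fixed during the job. Origin: centre of its underside; x away from the robot, y to the left along the guide bar. The pink mount card (1.5 mm, fixed) lies under the bar from x = -5 to 195 mm, y = -150 to +100 mm; the bar is bare from y = +100 to +264 mm, where a black end bracket 30 mm high begins
- rib_mid (a point): guide bar of aluminium, along the cutter's y: flange 70 mm wide and an upright steel rib on it, 6 mm thick, 14 mm high, round on top, 530 mm long. The head slides on it easily. This point: middle of the length, centre of the rib's thickness, on the top of the flange (30 mm above the table); axes as the cutter's
- bar_red: red rider on the white rule of the guide bar's near flange, 6 mm wide along the bar (y), 14 mm long, 2.5 mm high; fixed. Origin: middle of its underside, axes as the cutter's; it lies 24 mm from the rib, towards the robot
- bar_blue: blue rider on the same rule, same shape: another size, not wanted now
- head_grip (a point): loose red cutter head, 0.2 to 0.4 kg; this point is the centre of its upright black handle, 24 mm (head's x) by 42 mm (head's y) by 41 mm high, 57 mm above the head's underside; the handle stands 40 mm free above the red body. Axes: x from the white index towards the blade side, y along the bar when hooked on, z up
- head_slot (a point): point at the head's underside in the middle of its slot; from head_grip it is 15 mm towards -x and 57 mm down; same axes. Red body x -12 to +42 mm (blade holder to +51), 62 mm along y, 34 mm high. The slot runs along y, 9.4 mm wide, 18 mm deep, open below with rounded edges. Hooked on and fully down, this point lies on the rib's centre line at rib_mid's height, axes along the cutter's
- index_tip (a point): tip of the head's white index cone, on the lip side: 26 mm from the slot's middle towards the head's -x, 10 mm above the underside, at the middle of its length; when hooked on it passes about 5 mm above the riders
- bowl: white paint bowl, 76 mm across, 42 mm high; loose bystander. Origin: centre of its underside
- bottle_a: green painted bottle, 56 mm diameter, 135 mm high; loose bystander. Origin: centre of its underside
- bottle_b: slim red painted bottle, 42 mm diameter, 150 mm high, standing on the cutter's board between its near edge and the fence; loose bystander. Origin: centre of its underside
- bottle_c: amber painted bottle, 66 mm diameter, 190 mm high, on the table to the right of the cutter; loose bystander. Origin: centre of its underside
- paint_jar: paint jar with yellow cap, 50 mm diameter, 62 mm high, standing on the cutter's board right beside the knob (its axis 75 to 85 mm from the knob's); loose bystander. Origin: centre of its underside
- paperweight: brass paperweight, 36 mm diameter, 29 mm high, on the mount card behind the guide bar; loose bystander. Origin: centre of its underside
- brush: paint brush 180 mm long lying on the table to the right of the cutter; loose bystander. Origin: middle of its length
Not all that is in view belongs to the job. Leave any purple look-alike of the part that bears head_grip alone.

How it is judged (in metres and radians):
At the end, for the whole second after the job is handed in: Pointer tip level with the red clip within 2.5 mm, knob at rest; head hooked over the rib, upright and in line with the bar (0.06 rad), fully down (2.5 mm), index side towards the robot and its index within 3 mm of the middle of the red rider along the bar (x of pointer_tip in the frame of margin_red between -0.0025 and 0.0025 m and y of index_tip in the frame of bar_red between -0.003 and 0.003 m and x of index_tip in the frame of bar_red between -0.006 and 0.006 m and x of head_slot in the frame of rib_mid between -0.003 and 0.003 m and z of head_slot in the frame of rib_mid between -0.0025 and 0.0025 m and angle between the y axis of head_slot and the y axis of rib_mid, either way round below 0.06 rad and angle between head_slot's own z axis and vertical below 0.06 rad and velocity of joint margin_knob between -0.05 and 0.05 rad/s); the robot touches nothing.
It fails at once if the head is over the mount card while lifted off the bar by more than 8 mm (y of head_slot in the frame of rib_mid between -0.2 and 0.1 m and x of head_slot in the frame of rib_mid between -0.06 and 0.16 m and z of head_slot in the frame of rib_mid above 0.008 m).
It fails at once if the fence is pushed by the robot (over 4 N) (contact force between fence and the fingers above 4 N or contact force between fence and the arm above 4 N).
It fails at once if a bystander is knocked: moved over 20 mm or tipped (distance of any of bowl, bottle_a, bottle_b, bottle_c, paint_jar, paperweight, brush from where it was at the start of the episode above 0.02 m or angle between any of bowl, bottle_a, bottle_b, bottle_c, paint_jar, paperweight's own z axis and vertical above 0.3 rad).
It also fails if it takes over 72 s, if anything falls off the work surface, if the arm or the gripper's body presses on something with over 40 N, if the wrist force passes 120 N, or if a joint passes its speed limit or range.

## Working session

There is one attempt and no reset: what is moved stays moved. The work goes in short steps, Python scripts to look and compute and a tool call to move; the robot and the scene stay as the last step left them, time stands still between calls to the robot, and variables do not carry over. Pictures are saved under pics/ and viewed, at most 13 in all, crops included, and the job is handed in when it is done.

Besides the shell and the picture viewer there is one more tool, called as a command line: name --argument value ..., lists and objects as JSON in quotes. send_rows: Moves the arm, as the interface text tells. Its arguments: {"type":"object","properties":{"targets":{"type":"string"},"grip_force":{"type":"number"}},"required":["targets"]}

```bash
ls; mkdir -p pics
cat > h.py <<'E'
import sys; sys.path.insert(0,'.')
import numpy as np, cv2, pickle
from workcell import env, eyes
def grab(n,save=None):
    f=eyes.grab_frame(n)
    if save: cv2.imwrite('pics/'+save+'.png',f['image']); pickle.dump(f,open('pics/'+save+'.pkl','wb'))
    return f
def load(s): return pickle.load(open('pics/'+s+'.pkl','rb'))
def KR(f):
    F=f['image'].shape[0]/2/np.tan(np.radians(f['fovy'])/2)
    K=np.array([[F,0,f['cx']],[0,F,f['cy']],[0,0,1.]])
    a=np.array(f['attitude'],float)
    from scipy.spatial.transform import Rotation as R
    M=a if a.shape==(3,3) else R.from_euler('xyz',a,degrees=True).as_matrix()
    return K,M,np.array(f['eye'],float),np.array(f['D'],float)
def px2w(f,uv,z):
    K,M,e,D=KR(f); p=cv2.undistortPoints(np.array([[uv]],float),K,D)[0,0]
    d=M@np.array([p[0],-p[1],-1]); return e+d*(z-e[2])/d[2]
def w2px(f,P):
    K,M,e,D=KR(f); c=(np.atleast_2d(P)-e)@M; c=c*[1,-1,-1]
    return cv2.projectPoints(c[:,None],np.zeros(3),np.zeros(3),K,D)[0][:,0]
def crop(f,x0,y0,w,h,s,name): cv2.imwrite('pics/'+name+'.png',cv2.resize(f['image'][y0:y0+h,x0:x0+w],None,fx=s,fy=s,interpolation=cv2.INTER_CUBIC))
E
python3 - <<'E'
from h import *
print(env.state())
for n in('top','side'):
    f=grab(n,n+'0'); print({k:v for k,v in f.items() if k!='image'})
a=load('top0')['image'];b=load('side0')['image']
cv2.imwrite('pics/top0b.png',cv2.resize(a,(800,600),interpolation=cv2.INTER_CUBIC));cv2.imwrite('pics/side0b.png',cv2.resize(b,(800,600),interpolation=cv2.INTER_CUBIC))
E
```

```text
pics
{'time_s': 0.0, 'qpos': array([-6.65222379e+01,  1.83525785e+01,  8.97065770e+01, -1.03729510e-03,
        7.20437945e+01, -1.14581320e+00]), 'qvel': array([ 0.02094059,  0.02552504,  0.03380231,  0.04364996,  0.03325838,
       -0.02826369]), 'effort': array([-1.24032511e-03, -4.12466669e+01, -2.31976980e+01,  7.26451795e-02,
        4.57495172e-02, -1.57747077e-04]), 'ee_pos': array([ 239.37109754, -522.24921586,  213.10972886]), 'ee_rot': array([-1.79897051e+02, -1.07267941e-03,  2.46238950e+01]), 'force': array([-0.04367128,  0.82407532, -0.40407828]), 'torque': array([-7.18474257e-03,  3.66906840e-05, -5.18842235e-03]), 'gripper_force': 0.0, 'gripper_width': 90.74047766466154}
{'fovy': 51.51977583204568, 'cx': 257.8244662917556, 'cy': 193.14184137348354, 'D': array([-0.06737155,  0.        ,  0.        ,  0.        ,  0.        ]), 'eye': array([ 357.47840176,  -25.86716292, 1407.72602803]), 'attitude': array([  8.52028438,   0.36465803, -91.03849223])}
{'fovy': 44.418127999794756, 'cx': 261.1424350912007, 'cy': 191.11425165044034, 'D': array([-0.13999469,  0.        ,  0.        ,  0.        ,  0.        ]), 'eye': array([  159.7067715 , -1008.9776919 ,  1156.35418067]), 'attitude': array([ 44.41848204,  -0.35712684, -20.82395465])}
```

View pics/top0b.png

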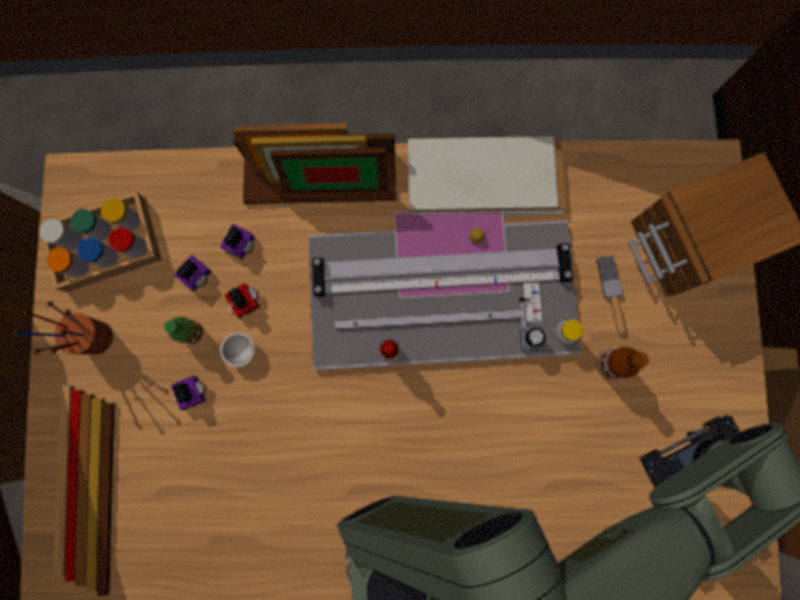

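View pics/side0b.png

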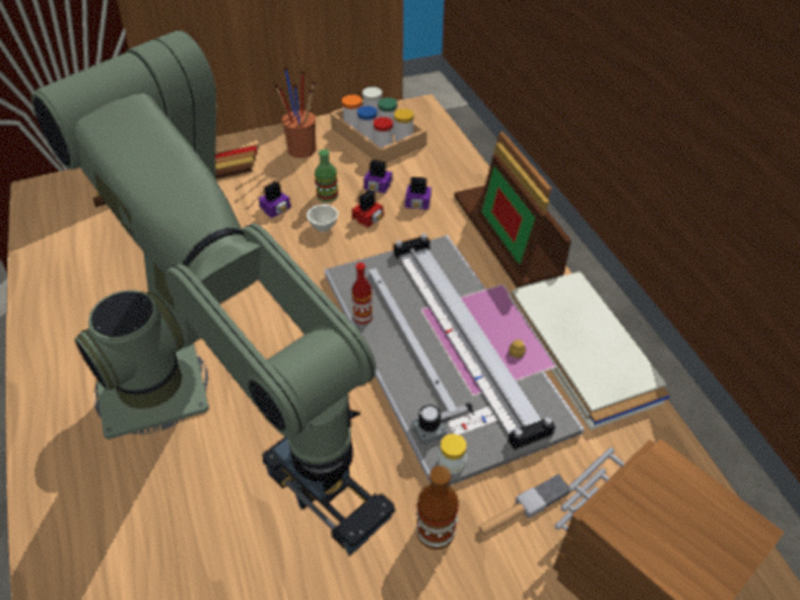

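The top picture shows one red head at about (242,299) and purple look-alikes at (238,240), (193,273) and (189,392). The knob is at (536,338), the red clip is probably near (537,310), and the red rider is at (436,284). Only the red one fits; the enlarged crop should confirm it.

Run:
```python
from h import *
t=load('top0')['image'];s=load('side0')['image']
def c(im,x,y,w,h,W,H): return cv2.resize(im[y:y+h,x:x+w],(W,H),interpolation=cv2.INTER_CUBIC)
# top-left: top head 50x37.. x8 ; top-right: top knob; bottom: side
A=c(t,130,170,50,36,400,288);B=c(t,325,175,50,36,400,288)
C=c(s,215,110,50,39,400,312);D=c(s,260,245,64,50,400,312)
cv2.imwrite('pics/c1.png',np.vstack([np.hstack([A,B]),np.hstack([C,D])]))
f=load('top0')
hsv=cv2.cvtColor(t,cv2.COLOR_BGR2HSV)
m=((hsv[...,0]<8)|(hsv[...,0]>172))&(hsv[...,1]>110)&(hsv[...,2]>70)
n,l,st,ce=cv2.connectedComponentsWithStats(m.astype(np.uint8))
for i in range(1,n):
    if st[i,4]>3 and 130<ce[i,0]<380 and 130<ce[i,1]<250: print(ce[i],st[i])
for n_,uv,z in [('knob',(536/1.5625,337/1.5625),79),('head',(242/1.5625,299/1.5625),60),('rider',(436/1.5625,284/1.5625),32),('UL',(310/1.5625,236/1.5625),22),('UR',(571/1.5625,224/1.5625),22),('LL',(315/1.5625,368/1.5625),22),('LR',(579/1.5625,353/1.5625),22)]: print(n_,px2w(f,uv,z).round(1))
```

```text
[279.  181.5] [279 180   1   4   4]
[154.72727273 192.1958042 ] [144 182  20  20 143]
[247.23809524 221.63492063] [243 218   9   9  63]
knob [ 474.8 -305.5   79. ]
head [572.5 333.9  60. ]
rider [602.7 -96.1  32. ]
UL [722.1 189.7  22. ]
UR [ 739.2 -412.    22. ]
LL [420.  177.3  22. ]
LR [ 441.9 -412.4   22. ]
```

View pics/c1.png

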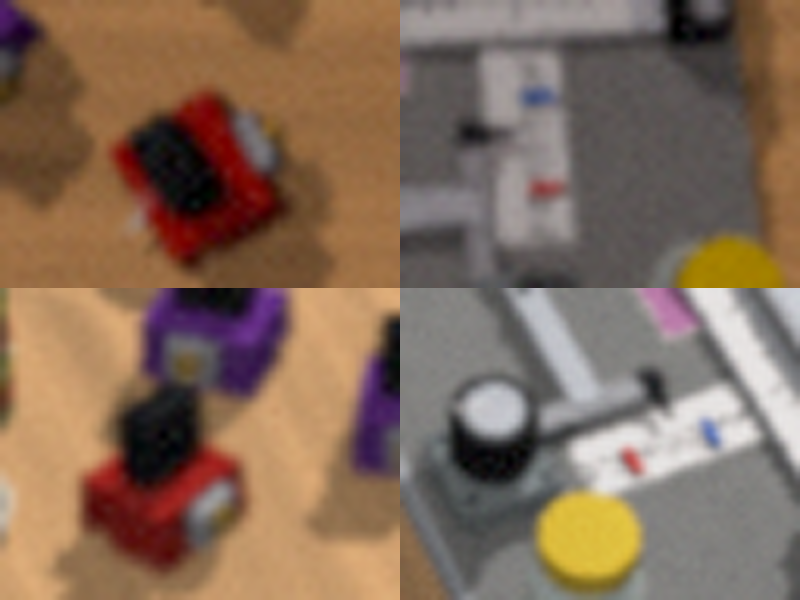

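The crop confirms one red head: black handle at top-view (152,191), index at about (147,197), blade side up-right. The pointer tip is at (338.1,191.5). The red clip at (343.1,198.5) is nearer the robot, and the blue clip at (342.1,187) is farther away.

```bash
cat >> h.py <<'E'
from scipy.spatial.transform import Rotation as R
def mv(x,y,z,yaw):
    s=env.state(); R0=R.from_euler('xyz',s['ee_rot'],degrees=True)
    d=R0.inv().apply(np.array([x,y,z])-s['ee_pos'])/1000
    rv=(R0.inv()*R.from_euler('xyz',[180,0,yaw],degrees=True)).as_rotvec(degrees=True)
    print('t',round(s['time_s'],2),'pos',s['ee_pos'].round(1),'rot',s['ee_rot'].round(2),'J',s['qpos'].round(1),'-> shift',d.round(4),'rv',rv.round(2))
E
python3 - <<'E'
from h import *
f=load('top0');g=load('side0')
for n,uv,z in [('ptr',(338.1,191.5),28),('red',(343.1,198.5),26),('blue',(342.1,187),26),('jar',(571/1.5625,330/1.5625),84),('botCtop',(641/1.5625,360/1.5625),190),('index',(146.9,197.5),10),('handle',(152,190.7),77),('blade',(162.5,188),15),('rider',(279,181.5),32.5),('bowl',(237/1.5625,350/1.5625),42),('botA',(175/1.5625,328/1.5625),135),('bracketL',(319/1.5625,277/1.5625),52),('bracketR',(565/1.5625,263/1.5625),52),('botB',(389/1.5625,349/1.5625),150)]: print(n,px2w(f,uv,z).round(1))
for n,uv,z in [('knob',((490-400)/6.25+260,(408-288)/6.25+245),79),('red',((631-400)/6.25+260,(460-288)/6.25+245),26),('ptr',((665-400)/6.25+260,(413-288)/6.25+245),28),('handle',(215+163/8,110+(405-288)/8),77)]: print('side',n,px2w(g,uv,z).round(1))
mv(475,-305,200,57)
E
```

```text
ptr [ 564.8 -303.    28. ]
red [ 539.9 -319.8   26. ]
blue [ 580.8 -318.3   26. ]
jar [ 487.8 -380.7   84. ]
botCtop [ 415.2 -488.2  190. ]
index [558.8 375.6  10. ]
handle [572.3 339.4  77. ]
blade [591.3 318.7  15. ]
rider [603.5 -95.9  32.5]
bowl [461.4 347.7  42. ]
botA [502.2 453.9 135. ]
bracketL [620.  164.5  52. ]
bracketR [ 641.4 -384.6   52. ]
botB [449.9   8.5 150. ]
side knob [ 474.4 -304.7   79. ]
side red [ 539.9 -320.4   26. ]
side ptr [ 564.8 -303.    28. ]
side handle [575.5 336.6  77. ]
t 0.1 pos [ 239.4 -522.3  213.2] rot [-179.91   -0.     24.63] J [-66.5  18.3  89.7  -0.   72.   -1.1] -> shift [ 0.3047 -0.0993  0.0134] rv [-9.000e-02 -3.000e-02 -3.237e+01]
```

send_rows --targets "0.305 -0.099 0 0 0 40.6 65;0.305 -0.099 0 0 0 40.6 65;0.305 -0.099 0 0 0 40.6 65;0.305 -0.099 0 0 0 40.6 65;0.305 -0.099 0 0 0 40.6 65;0.305 -0.099 0 0 0 40.6 65;0.305 -0.099 0 0 0 40.6 65;0.305 -0.099 0 0 0 40.6 65;0.305 -0.099 0 0 0 40.6 65;0.305 -0.099 0 0 0 40.6 65;0.305 -0.099 0 0 0 40.6 65" --grip_force 25

```text
time_s: 1.02
ee_pos: [475.2, -305.6, 213.5]
ee_rot: [180.0, 0.1, -15.9]
force: [-1.1, -1.0, 0.6]
gripper_width: 59.5
gripper_force: 0.0
```

Run:
```python
from h import *
mv(474.7,-305.1,49,-16)
f=grab('wrist','w1')
print({k:v for k,v in f.items() if k!='image'})
cv2.imwrite('pics/w1b.png',f['image'])
print(w2px(f,[[474.6,-305.1,79],[539.9,-320,26],[564.8,-303,28]]).round(1))
```

```text
t 1.02 pos [ 475.2 -305.6  213.5] rot [ 1.7997e+02  8.0000e-02 -1.5900e+01] J [-33.9  17.5  91.   -0.1  71.6  72. ] -> shift [-0.0004 -0.0005  0.1645] rv [0.03 0.08 0.1 ]
{'fovy': 61.40190699029822, 'cx': 259.15725967888613, 'cy': 189.92124158460183, 'D': array([-0.06633366,  0.        ,  0.        ,  0.        ,  0.        ]), 'eye': array([ 552.87622302, -327.96102996,  384.57629223]), 'attitude': array([-1.6533298e+01, -8.6269987e-02, -1.0591284e+02])}
[[258.2 180.9]
 [254.9 108.5]
 [232.9  90. ]]
```

View pics/w1b.png

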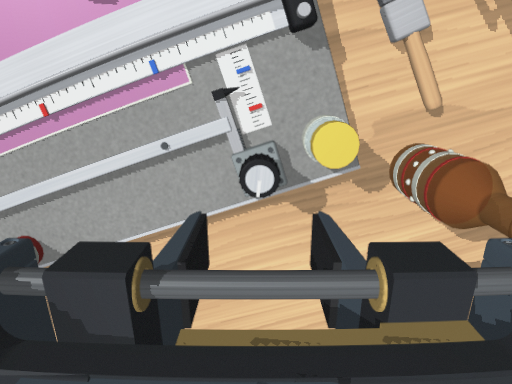

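The wrist picture shows the knob cap at (260,176), the pointer tip at (237,92), the red clip at (256,106.5), the blue clip at (243,70) and the red rider at (44,109).

Run:
```python
from h import *
f=load('w1')
for uv,z in [((260,176),79),((256,106.5),26),((237,92),28),((44,109),32.5)]: print(px2w(f,uv,z).round(1))
```

```text
[ 478.9 -308.2   79. ]
[ 541.6 -321.8   26. ]
[ 561.7 -306.6   28. ]
[605.5 -99.   32.5]
```

send_rows --targets "0 0 0.03 0 0 0 65;0 0 0.06 0 0 0 65;0 0 0.08 0 0 0 65;0 0 0.08 0 0 0 65"

```text
time_s: 1.4
ee_pos: [471.4, -305.4, 129.7]
ee_rot: [-179.9, 0.5, -16.1]
force: [-0.7, 0.6, -0.7]
gripper_width: 59.2
gripper_force: 0.0
```

Run:
```python
from h import *
mv(474.7,-305.1,49,-16)
f=grab('wrist','w2')
print(w2px(f,[[474.6,-305.1,79],[539.9,-320,26],[564.8,-303,28]]).round(1))
crop(f,130,50,220,165,3.6,'w2c')
```

```text
t 1.4 pos [ 471.4 -305.4  129.7] rot [-179.86    0.54  -16.13] J [-34.1  21.2  98.2  -0.   61.1  72.1] -> shift [ 0.0038 -0.001   0.0807] rv [-0.14  0.54 -0.13]
[[257.1 205.3]
 [252.8 107.3]
 [223.8  83.1]]
```

View pics/w2c.png

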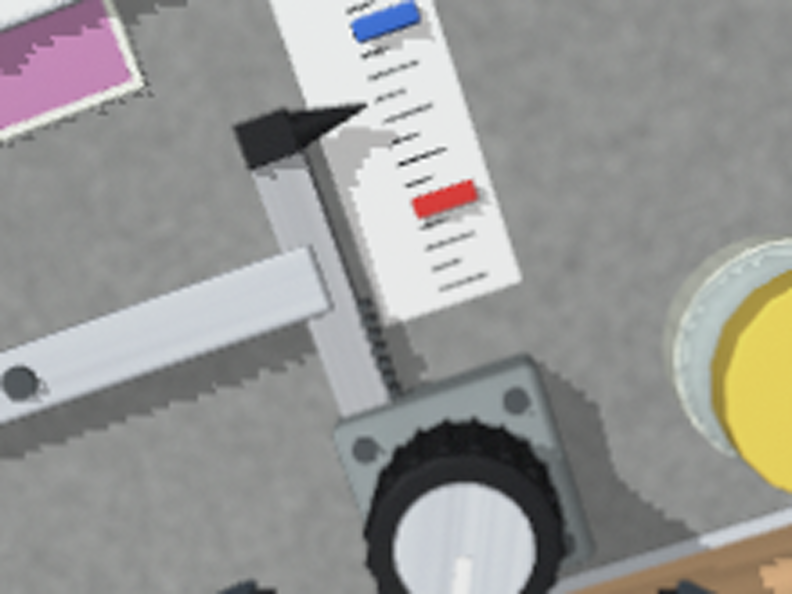

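Close up, the knob cap centre is at (259.4,201.4), the pointer tip at (232,79), the red clip's middle at (253.6,105.3) and the blue clip at (237.2,55.8).

Run:
```python
from h import *
f=load('w2')
for uv,z in [((259.4,201.4),79),((253.6,105.3),26),((231.9,79),28),((231.9,79),36),((237.2,55.8),26)]: print(px2w(f,uv,z).round(1))
f=load('w1'); print(f['eye'],load('w2')['eye'])
mv(476,-306.5,49,-16)
```

```text
[ 477.  -307.5   79. ]
[ 541.2 -321.1   26. ]
[ 566.  -310.2   28. ]
[ 565.5 -310.8   36. ]
[ 581.9 -319.4   26. ]
[ 552.87622302 -327.96102996  384.57629223] [ 550.22045098 -328.86117902  300.13009146]
t 1.45 pos [ 473.1 -306.2  132.1] rot [-179.93    0.29  -16.11] J [-34.1  21.1  98.   -0.   61.2  72.1] -> shift [ 0.0033 -0.0004  0.0831] rv [-0.07  0.29 -0.11]
```

send_rows --targets "0.001 0.001 0.03 0 0 0 65;0.001 0.001 0.06 0 0 0 65;0.001 0.001 0.075 0 0 0 65;0.001 0.001 0.084 0 0 0 65;0.001 0.001 0.084 0 0 0 65;0.001 0.001 0.084 0 0 0 40;0.001 0.001 0.084 0 0 0 30;0.001 0.001 0.084 0 0 0 30;0.001 0.001 0.084 0 0 0 30;0.001 0.001 0.084 0 0 0 30" --grip_force 25

```text
time_s: 2.28
ee_pos: [477.6, -306.6, 51.7]
ee_rot: [-180.0, -0.2, -16.0]
force: [1.6, 3.7, 7.8]
gripper_width: 39.6
gripper_force: 25.0
```

send_rows --targets "0 0 0 0 0 -7 30;0 0 0 0 0 -14 30;0 0 0 0 0 -21 30;0 0 0 0 0 -28 30;0 0 0 0 0 -35 30;0 0 0 0 0 -42 30;0 0 0 0 0 -49 30;0 0 0 0 0 -56 30;0 0 0 0 0 -63 30;0 0 0 0 0 -70 30;0 0 0 0 0 -70 30;0 0 0 0 0 -70 30"

```text
time_s: 3.28
ee_pos: [477.1, -305.4, 51.6]
ee_rot: [180.0, -0.1, 54.0]
force: [1.6, 6.3, 7.7]
gripper_width: 40.0
gripper_force: 25.0
```

Run:
```python
from h import *
f=grab('top','t1'); s=env.state(); print(s['force'],s['torque'],s['ee_pos'],s['ee_rot'],s['qpos'])
t=f['image'];w=grab('side','s1')['image']
def c(im,x,y,w,h,W,H): return cv2.resize(im[y:y+h,x:x+w],(W,H),interpolation=cv2.INTER_CUBIC)
cv2.imwrite('pics/c2.png',np.hstack([c(t,310,160,60,60,400,400),c(w,260,245,60,60,400,400)]))
```

```text
[0.39851063 7.70888391 8.32319745] [ 1.31229942 -0.1969807   0.1352025 ] [ 477.12217487 -305.43080407   51.61732183] [ 1.79969970e+02 -1.41121727e-01  5.40153025e+01] [-33.87151852  26.0907622  103.37680243   0.18133667  50.4973632
   1.99790796]
```

View pics/c2.png

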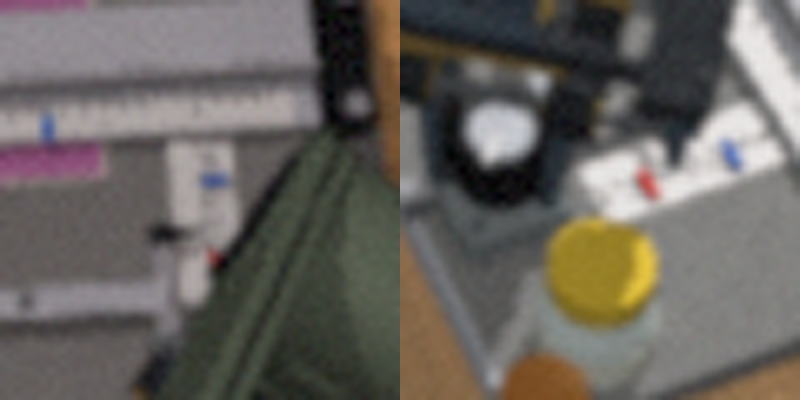

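send_rows --targets "0 0 0 0 0 -7 30;0 0 0 0 0 -14 30;0 0 0 0 0 -21 30;0 0 0 0 0 -28 30;0 0 0 0 0 -35 30;0 0 0 0 0 -42 30;0 0 0 0 0 -49 30;0 0 0 0 0 -56 30;0 0 0 0 0 -63 30;0 0 0 0 0 -70 30;0 0 0 0 0 -74 30;0 0 0 0 0 -74 30"

```text
time_s: 4.38
ee_pos: [475.8, -305.4, 51.6]
ee_rot: [180.0, -0.1, 128.2]
force: [-1.7, 6.6, 10.8]
gripper_width: 39.8
gripper_force: 25.0
```

send_rows --targets "0 0 0 0 0 0 45;0 0 0 0 0 0 65;0 0 0 0 0 0 65;0 0 -0.03 0 0 0 65;0 0 -0.06 0 0 0 65;0 0 -0.09 0 0 0 65;0 0 -0.12 0 0 0 65;0 0 -0.14 0 0 30 65;0 0 -0.14 0 0 60 65;0 0 -0.14 0 0 60 65;0 0 -0.14 0 0 60 65;0 0 -0.14 0 0 60 65"

```text
time_s: 5.38
ee_pos: [476.2, -307.2, 190.0]
ee_rot: [180.0, 0.0, 91.9]
force: [0.5, -1.1, 0.4]
gripper_width: 59.2
gripper_force: 0.0
```

send_rows --targets "0 0 0 0 0 14 65;0 0 0 0 0 28 65;0 0 0 0 0 42 65;0 0 0 0 0 56 65;0 0 0 0 0 63 65;0 0 0 0 0 63 65;0 0 0 0 0 63 65;0 0 0 0 0 63 65;0 0 0 0 0 63 65;0 0 0 0 0 63 65;0 0 0 0 0 63 65"

```text
time_s: 6.3
ee_pos: [476.2, -307.1, 189.8]
ee_rot: [180.0, 0.0, 29.4]
force: [-1.4, -0.3, 0.4]
gripper_width: 59.4
gripper_force: 0.0
```

Run:
```python
from h import *
f=grab('wrist','w3'); s=env.state(); print(s['force'],s['ee_pos'],s['ee_rot'])
crop(f,170,50,160,120,5,'w3c')
```

```text
[-0.32016873 -0.52429671  0.62063617] [ 476.23239683 -307.02792428  189.80903645] [1.79997906e+02 1.60819308e-02 2.93514971e+01]
```

View pics/w3c.png

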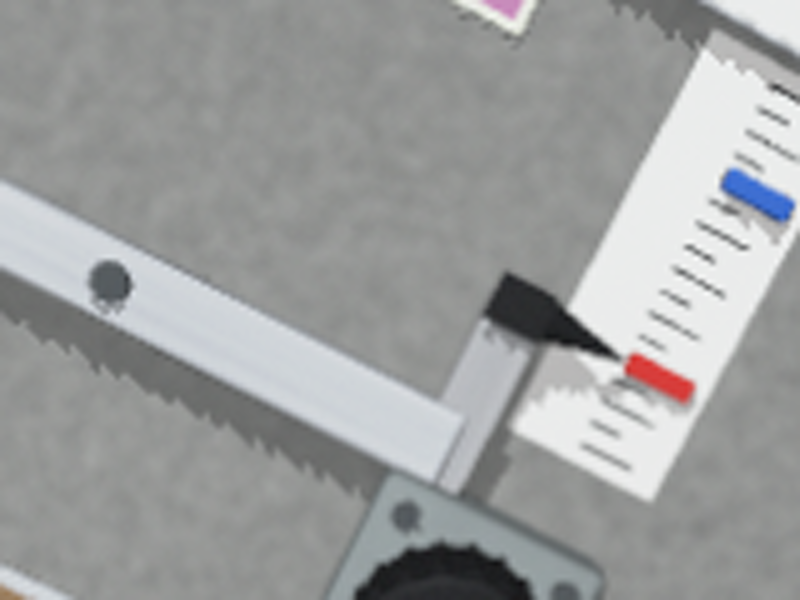

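The crop shows the tip at (622,358) right beside the red clip, centred at (660,378). I'll put numbers on it and allow for parallax.

Run:
```python
from h import *
f=load('w3'); ya=np.radians(2.0); ex=np.array([np.cos(ya),np.sin(ya),0])
U=lambda x,y:(170+x/5,50+y/5)
b=px2w(f,U(758,195),26);r=px2w(f,U(660,378),26)
d=(b-r); print('blue-red',d, np.degrees(np.arctan2(d[1],d[0])))
for z in(24,28,32,36):
    p=px2w(f,U(622,358),z); print(z,p.round(1),((p-r)@ex).round(2), (p-r)@np.array([-ex[1],ex[0],0]))
mv(500,330,190,45)
```

```text
blue-red [40.63448678  1.73964162  0.        ] 2.451447055719388
24 [ 541.  -312.8   24. ] -0.11 8.605041530524216
28 [ 541.1 -312.3   28. ] -0.02 9.131285977097784
32 [ 541.1 -311.8   32. ] 0.06 9.657530423671414
36 [ 541.2 -311.2   36. ] 0.14 10.183774870244983
t 6.35 pos [ 476.2 -307.   189.8] rot [1.800e+02 2.000e-02 2.935e+01] J [-34.   18.5  93.   -0.   68.5  26.7] -> shift [ 3.330e-01 -5.436e-01 -3.000e-04] rv [ -0.     0.02 -15.65]
```

The margin is set (error about 0.1 mm). Next, the red head.

send_rows --targets "0.025 -0.032 -0.01 0 0 0 65;0.05 -0.064 -0.01 0 0 0 65;0.075 -0.096 -0.01 0 0 0 65;0.1 -0.128 -0.01 0 0 0 65;0.125 -0.161 -0.01 0 0 0 65;0.15 -0.193 -0.01 0 0 0 65;0.175 -0.225 -0.01 0 0 0 65;0.2 -0.257 -0.01 0 0 0 65;0.225 -0.289 -0.01 0 0 0 65;0.25 -0.321 -0.01 0 0 0 65;0.275 -0.353 -0.01 0 0 0 65;0.3 -0.385 -0.01 0 0 0 65"

```text
time_s: 7.35
ee_pos: [550.2, 177.6, 200.0]
ee_rot: [180.0, -0.0, 29.3]
force: [0.8, -0.4, -1.0]
gripper_width: 59.1
gripper_force: 0.0
```

send_rows --targets "0.025 -0.032 0 0 0 0 65;0.05 -0.064 0 0 0 -2 65;0.075 -0.096 0 0 0 -4 65;0.1 -0.129 0 0 0 -4 65;0.1 -0.129 0 0 0 -4 65;0.1 -0.129 0 0 0 -4 65;0.1 -0.129 0 0 0 -4 65"

```text
time_s: 7.93
ee_pos: [574.3, 336.6, 199.4]
ee_rot: [180.0, 0.1, 33.3]
force: [0.4, 0.3, 0.4]
gripper_width: 58.9
gripper_force: 0.0
```

Run:
```python
from h import *
mv(574,337,38,33)
f=grab('wrist','w4')
print(w2px(f,[[574,337,77]]).round(1))
crop(f,130,60,260,195,3,'w4c')
```

```text
t 7.93 pos [574.3 336.6 199.4] rot [1.7996e+02 7.0000e-02 3.3310e+01] J [29.4 27.1 77.9 -0.  75.1 86.1] -> shift [ 0.0002 -0.0006  0.1614] rv [0.04 0.07 0.31]
[[258. 183.]]
```

View pics/w4c.png

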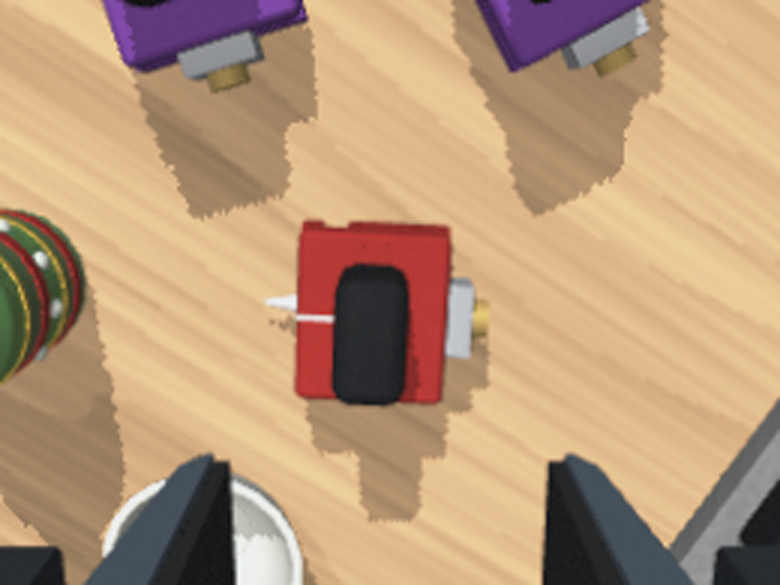

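The crop shows the red head with white index at the left (268,302) and blade holder at the right (460,318). The body-top corners are (302,224), (450,228), (441,402) and (297,398), and the handle's middle is about (370,335).

Run:
```python
from h import *
f=load('w4')
U=lambda x,y:(130+x/3,60+y/3)
c=[px2w(f,U(*p),34) for p in [(302,224),(450,228),(441,402),(297,398)]]
ex=(c[1]+c[2]-c[0]-c[3])/2; ey=(c[0]+c[1]-c[2]-c[3])/2
print('sizes',np.linalg.norm(ex),np.linalg.norm(ey),'yaw',np.degrees(np.arctan2(ex[1],ex[0])),np.degrees(np.arctan2(-ey[0],ey[1])))
m=sum(c)/4; yaw=np.arctan2(-ey[0],ey[1]); print('bodycentre',m,'handle from body', m)
# centre of body = slot+15 = grip
print('handle px',px2w(f,U(370,335),77), 'topedge low', px2w(f,U(370,403),76),'ends x',px2w(f,U(334,335),77),px2w(f,U(408,335),77))
print('index',px2w(f,U(268,302),10))
```

```text
sizes 51.71306078794733 62.929450992520664 yaw -58.318384640415516 -59.202224075445734
bodycentre [578.40729111 344.91525816  34.        ] handle from body [578.40729111 344.91525816  34.        ]
handle px [580.81197608 346.63696799  77.        ] topedge low [561.99766678 334.43550339  76.        ] ends x [574.67810952 355.98307956  77.        ] [587.28803239 336.77577631  77.        ]
index [556.47949432 378.17140095  10.        ]
```

send_rows --targets "0.007 -0.004 0.03 0 0 2.1 65;0.007 -0.004 0.06 0 0 2.1 65;0.007 -0.004 0.09 0 0 2.1 65;0.007 -0.004 0.12 0 0 2.1 65;0.007 -0.004 0.14 0 0 2.1 65;0.007 -0.004 0.15 0 0 2.1 65;0.007 -0.004 0.159 0 0 2.1 65;0.007 -0.004 0.159 0 0 2.1 65;0.007 -0.004 0.159 0 0 2.1 65"

```text
time_s: 8.73
ee_pos: [578.9, 343.9, 41.9]
ee_rot: [180.0, -0.1, 31.1]
force: [0.1, 0.3, 0.4]
gripper_width: 59.3
gripper_force: 0.0
```

send_rows --targets "0 0 0 0 0 0 40;0 0 0 0 0 0 15;0 0 0 0 0 0 15;0 0 0 0 0 0 15;0 0 0 0 0 0 15;0 0 0 0 0 0 15;0 0 0 0 0 0 15" --grip_force 35

```text
time_s: 9.32
ee_pos: [578.0, 344.6, 41.3]
ee_rot: [-180.0, -0.0, 31.1]
force: [-2.1, 0.1, 1.7]
gripper_width: 23.8
gripper_force: 35.0
```

Run:
```python
from h import *
s=env.state(); print(s['gripper_width'],s['force'],s['torque']); mv(578,344,140,31)
f=grab('wrist','w5')
f=load('w1'); g=load('w3')
# rib/bar direction: red and blue riders in top view
t=load('top0')['image']; h=cv2.cvtColor(t,cv2.COLOR_BGR2HSV)
for n,roi,lo,hi in [('blue',(300,165,340,190),100,130)]:
    x0,y0,x1,y1=roi; m=(h[y0:y1,x0:x1,0]>lo)&(h[y0:y1,x0:x1,0]<hi)&(h[y0:y1,x0:x1,1]>100); ys,xs=np.nonzero(m); print(n,len(xs),px2w(load('top0'),(xs.mean()+x0,ys.mean()+y0),32.5))
```

```text
23.787673825887257 [-2.06831907  0.13526655  1.7452625 ] [ 0.19166771  0.21687946 -0.02708295]
t 9.32 pos [578.  344.6  41.3] rot [-1.7997e+02 -2.0000e-02  3.1110e+01] J [29.8 34.8 88.4  0.  56.8 88.7] -> shift [-0.0003  0.0004 -0.0987] rv [-0.03 -0.02  0.11]
blue 1 [ 609.93304373 -229.78437445   32.5       ]
```

send_rows --targets "0 0 -0.03 0 0 0 15;0 0 -0.065 0 0 0 15;0 0 -0.1 0 0 0 15;-0.01 0.03 -0.1 0 0 -6 15;-0.02 0.06 -0.1 0 0 -13 15;-0.03 0.09 -0.1 0 0 -20 15;-0.04 0.12 -0.1 0 0 -27 15;-0.05 0.15 -0.1 0 0 -34 15;-0.06 0.18 -0.1 0 0 -41 15;-0.07 0.21 -0.1 0 0 -48 15;-0.08 0.24 -0.1 0 0 -55 15;-0.09 0.266 -0.1 0 0 -61.1 15"

```text
time_s: 10.37
ee_pos: [638.2, 67.5, 139.6]
ee_rot: [-179.9, 0.1, 92.5]
force: [0.8, -0.1, -3.7]
gripper_width: 23.9
gripper_force: 35.0
```

send_rows --targets "0 0 0 0 0 0 15;0 0 0.02 0 0 0 15;0 0 0.03 0 0 0 15;0 0 0.04 0 0 0 15;0 0 0.04 0 0 0 15;0 0 0.04 0 0 0 15"

```text
time_s: 10.87
ee_pos: [637.9, 70.4, 99.8]
ee_rot: [-179.9, 0.0, 92.3]
force: [0.9, 0.1, -3.7]
gripper_width: 23.9
gripper_force: 35.0
```

Run:
```python
from h import *
s=env.state(); print(s['gripper_width'],s['force'],s['torque']); mv(638.5,70.5,95,92.2)
f=grab('wrist','w6')
crop(f,106,60,300,225,2.6666,'w6c')
g=grab('side','s6'); grab('top','t6')
```

```text
23.896352888366938 [ 0.86107448  0.08786795 -3.65631863] [ 0.0289929  -0.09610565  0.03540723]
t 10.87 pos [637.9  70.4  99.8] rot [-1.7986e+02  2.0000e-02  9.2250e+01] J [ 5.3 29.2 89.4 -0.  61.6  3. ] -> shift [0.0001 0.0006 0.0048] rv [-0.14  0.02  0.05]
```

View pics/w6c.png

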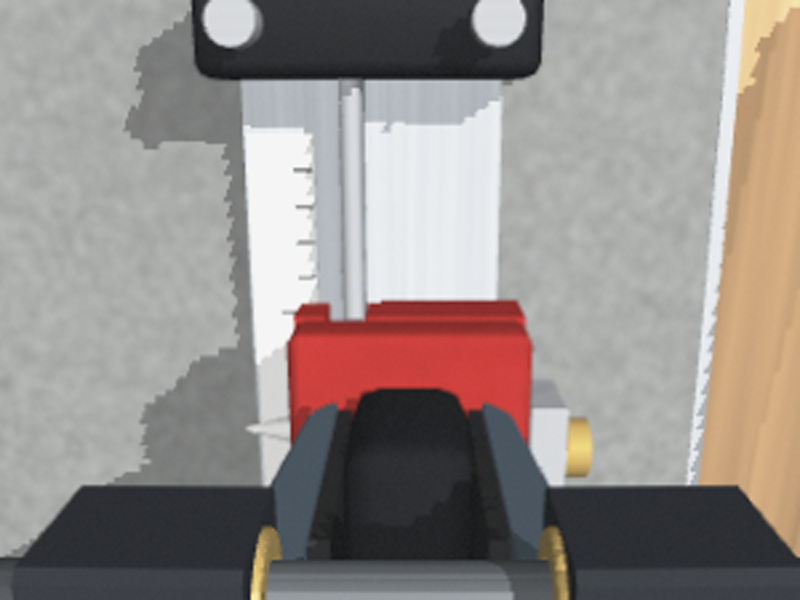

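The crop shows the slot notch in the head's end face, with its edges at x≈331 and 367 at the bottom edge (y≈303). The rib's upper end is centred at (352,85), and it enters the notch at (355,315) with edges 344 and 366. The bracket front is at y≈78.

Run:
```python
from h import *
f=load('w6'); s=2.6666
U=lambda x,y:(106+x/s,60+y/s)
a=px2w(f,U(352.5,90),44);b=px2w(f,U(355,312),44)
d=a-b; print('rib',a.round(1),b.round(1),'yaw',np.degrees(np.arctan2(-d[0],d[1])), 'width',px2w(f,U(366,312),44)-px2w(f,U(344,312),44))
s1=px2w(f,U(331,304),58);s2=px2w(f,U(367,304),58); print(s1.round(1),s2.round(1))
e1=px2w(f,U(296,304),58);e2=px2w(f,U(522,304),58); print('end face',e1.round(1),e2.round(1), np.degrees(np.arctan2(*(e2-e1)[[1,0]])))
# rib and flange edges by code: bar edges
for p,z in [((243,90),30),((255,330),30),((500,110),30),((498,295),30)]: print(px2w(f,U(*p),z).round(1))
m=(s1+s2)/2; rc=b+d*(m[1]-b[1])/d[1]; print('rib at slot',rc.round(1),'slot',m.round(1))
```

```text
rib [620.6 150.2  44. ] [622.6  92.1  44. ] yaw 1.9434062239274146 width [5.97171641 0.23765349 0.        ]
[617.2  97.6  58. ] [626.4  97.9  58. ]
end face [608.3  97.2  58. ] [665.7  99.5  58. ] 2.2965095019901227
[590.1 149.2  30. ]
[592.8  82.   30. ]
[659.7 146.6  30. ]
[662.6  95.2  30. ]
rib at slot [622.4  97.7  44. ] slot [621.8  97.7  58. ]
```

send_rows --targets "0 0.0006 0.005 0 0 0 15;0 0.0006 0.01 0 0 0 15;0 0.0006 0.013 0 0 0 15;0 0.0006 0.016 0 0 0 15;0 0.0006 0.018 0 0 0 15;0 0.0006 0.02 0 0 0 15;0 0.0006 0.02 0 0 0 15;0 0.0006 0.02 0 0 0 15"

```text
time_s: 11.68
ee_pos: [639.2, 69.9, 80.9]
ee_rot: [-180.0, 0.0, 92.2]
force: [-0.1, -0.8, -4.2]
gripper_width: 24.1
gripper_force: 35.0
```

send_rows --targets "0 0 0.003 0 0 0 15;0 0 0.006 0 0 0 15;0 0 0.008 0 0 0 15;0 0 0.009 0 0 0 15;0 0 0.01 0 0 0 15;0 0 0.01 0 0 0 15;0 0 0.01 0 0 0 15"

```text
time_s: 12.27
ee_pos: [639.2, 69.9, 71.2]
ee_rot: [180.0, 0.0, 92.2]
force: [-2.1, 0.0, -1.2]
gripper_width: 23.8
gripper_force: 35.0
```

send_rows --targets "-0.006 0 0 0 0 0 15;-0.018 0 0 0 0 0 15;-0.032 0 0 0 0 0 15;-0.046 0 0 0 0 0 15;-0.06 0 0 0 0 0 15;-0.074 0 0 0 0 0 15;-0.088 0 0 0 0 0 15;-0.102 0 0 0 0 0 15;-0.116 0 0 0 0 0 15;-0.128 0 0 0 0 0 15;-0.135 0 0 0 0 0 15;-0.135 0 0 0 0 0 15" --grip_force 20

```text
time_s: 13.27
ee_pos: [644.7, -67.6, 71.3]
ee_rot: [180.0, 0.1, 92.2]
force: [-1.7, -2.6, 2.8]
gripper_width: 23.9
gripper_force: 20.0
```

Run:
```python
from h import *
f6=load('w6'); s=2.6666
print('index in w6', px2w(f6,(106+250/s,60+428/s),68.5), 'tcp',637.9,70.4)
st=env.state(); print(st['force'],st['torque'],st['gripper_width'],st['ee_pos'],st['ee_rot'])
f=grab('wrist','w7'); p=st['ee_pos']
h=cv2.cvtColor(f['image'],cv2.COLOR_BGR2HSV)
m=((h[...,0]<8)|(h[...,0]>172))&(h[...,1]>130)&(h[...,2]>80)
n,l,q,c=cv2.connectedComponentsWithStats(m.astype(np.uint8))
for i in range(1,n):
    if q[i,4]>8: print(c[i].round(1),q[i],px2w(f,c[i],32.5).round(1))
print('expected index px',w2px(f,[[598,p[1],40]]),'rider exp',w2px(f,[[605,-97,32.5]]))
```

```text
index in w6 [598.08789554  67.12028403  68.5       ] tcp 637.9 70.4
[-1.65198477 -2.58894528  2.75253525] [-0.51976699  0.16294465  0.05347505] 23.91967169379412 [644.70207067 -67.58095214  71.2752403 ] [1.79962099e+02 1.28155693e-01 9.21566078e+01]
[ 6.2 94.7] [  0  72  14  43 353] [476.6   8.6  32.5]
[260.2 193.1] [ 214  173   91   53 3279] [645.1 -52.2  32.5]
expected index px [[189.24890837 215.72278912]] rider exp [[202.20972762 250.47963676]]
```

send_rows --targets "-0.005 0 0 0 0 0 15;-0.012 0 0 0 0 0 15;-0.018 0 0 0 0 0 15;-0.023 0 0 0 0 0 15;-0.025 0 0 0 0 0 15;-0.025 0 0 0 0 0 15;-0.025 0 0 0 0 0 15"

```text
time_s: 13.9
ee_pos: [645.6, -90.6, 71.3]
ee_rot: [180.0, 0.1, 92.2]
force: [-1.6, 0.3, 4.8]
gripper_width: 23.9
gripper_force: 20.0
```

Run:
```python
from h import *
st=env.state(); print(st['force'],st['ee_pos'],st['ee_rot'])
f=grab('wrist','w8'); p=st['ee_pos']; print(p.round(1))
h=cv2.cvtColor(f['image'],cv2.COLOR_BGR2HSV)
m=((h[...,0]<8)|(h[...,0]>172))&(h[...,1]>100)&(h[...,2]>60)
n,l,q,c=cv2.connectedComponentsWithStats(m.astype(np.uint8))
for i in range(1,n):
    if q[i,4]>8: print(c[i].round(1),q[i],px2w(f,c[i],32.5).round(1))
crop(f,165,190,80,60,10,'w8c')
t=grab('top','t8');g=grab('side','s8')
```

```text
[-1.61525327  0.30834624  4.82198878] [645.64439748 -90.56372064  71.25458888] [1.79958722e+02 5.99755802e-02 9.22140820e+01]
[645.6 -90.6  71.3]
[ 2.7 62.2] [  0  41   8  43 236] [477.9   5.9  32.5]
[260.1 193.3] [ 214  173   91   53 3327] [645.9 -75.3  32.5]
[197.9 223.1] [191 218  20   9  99] [603.3 -98.7  32.5]
```

View pics/w8c.png

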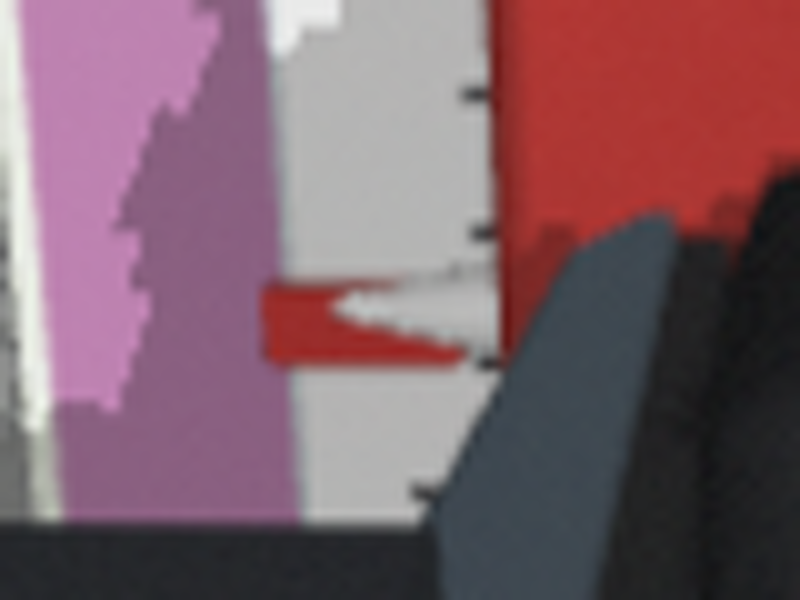

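The crop shows the index tip at (335,307), i.e. px (198.5,220.7). The rider runs from y=283 to 365, with its middle at (335,324), i.e. px (198.5,222.4).

Run:
```python
from h import *
f=load('w8'); U=lambda x,y:(165+x/10,190+y/10)
ey=np.array([-np.sin(np.radians(2.2)),np.cos(np.radians(2.2)),0])
i=px2w(f,U(335,307),40)
for z in(32.5,31.5):
  a=px2w(f,U(272,287),z);b=px2w(f,U(272,363),z); print('width',(a-b)@ey); m=px2w(f,U(272,324),z); print(i.round(2),m.round(2),'index-rider',((i-m)@ey).round(2))
```

```text
width 5.7282319298208035
[605.12 -93.88  40.  ] [599.26 -98.42  32.5 ] index-rider 4.31
width 5.755531364654638
[605.12 -93.88  40.  ] [599.06 -98.84  31.5 ] index-rider 4.72
```

send_rows --targets "-0.002 0 0 0 0 0 15;-0.0038 0 0 0 0 0 15;-0.0038 0 0 0 0 0 15;-0.0038 0 0 0 0 0 15;-0.0038 0 0 0 0 0 15;-0.0038 0 0 0 0 0 15"

```text
time_s: 14.55
ee_pos: [645.8, -93.6, 71.2]
ee_rot: [180.0, 0.0, 92.2]
force: [-1.1, 0.9, 5.6]
gripper_width: 24.2
gripper_force: 20.0
```

send_rows --targets "0 0 0 0 0 0 25;0 0 0 0 0 0 40;0 0 0 0 0 0 55;0 0 0 0 0 0 55;0 0 0 0 0 0 55;0 0 -0.03 0 0 0 55;0 0 -0.06 0 0 0 55;0 0 -0.09 0 0 0 55;-0.04 0 -0.1 0 0 0 55;-0.07 0 -0.1 0 0 0 55;-0.07 0 -0.1 0 0 0 55;-0.07 0 -0.1 0 0 0 55"

```text
time_s: 15.55
ee_pos: [648.0, -165.1, 170.6]
ee_rot: [-180.0, -0.0, 92.1]
force: [-0.3, 0.5, 0.2]
gripper_width: 50.1
gripper_force: 0.0
```

Run:
```python
from h import *
f=grab('wrist','w9'); st=env.state(); print(st['ee_pos'],st['ee_rot'],f['eye'])
print('index px',w2px(f,[[605,-98,40],[605,-98,33]]))
u=w2px(f,[[605,-98,40]])[0].astype(int)
crop(f,u[0]-40,max(u[1]-30,0),80,60,10,'w9c'); print(u)
```

```text
[ 647.83687583 -163.8577856   170.26778577] [-1.79940219e+02 -4.64966168e-02  9.21381107e+01] [645.68665491 -85.61637882 341.78298848]
index px [[214.52347022 107.72564511]
 [215.5354795  107.44287445]]
[214 107]
```

View pics/w9c.png

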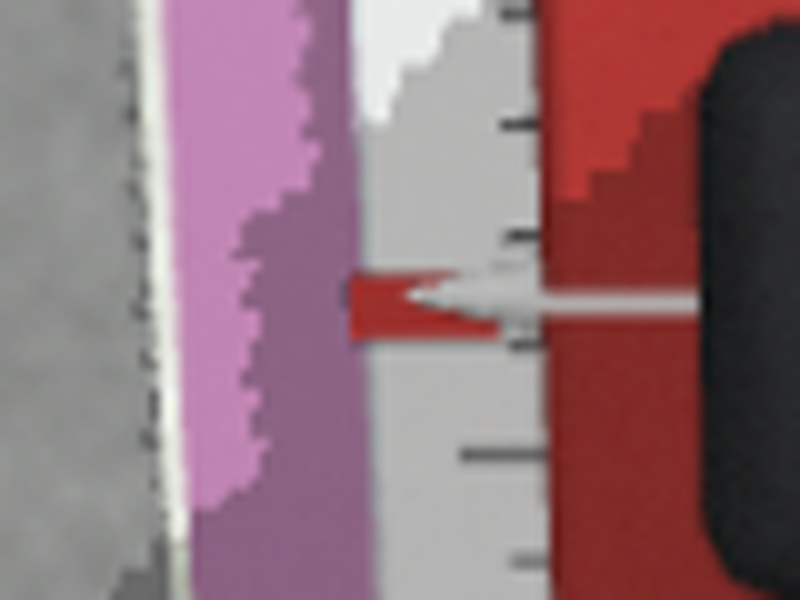

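The index tip is at (410,296) and the rider's middle at (410,307). At 11 px/mm that is about 1.0–1.3 mm off, within the 3 mm allowed. A last check of the head's yaw before I hand in.

Run:
```python
from h import *
f=load('w9'); U=lambda x,y:(174+x/10,77+y/10)
d=px2w(f,U(541,20),64)-px2w(f,U(550,590),64); print('head yaw',np.degrees(np.arctan2(-d[0],d[1])))
d=px2w(f,U(353,20),30)-px2w(f,U(377,590),30); print('rule yaw',np.degrees(np.arctan2(-d[0],d[1])))
i=px2w(f,U(410,296),40); r=px2w(f,U(352,307),33); print(i,r)
e=px2w(f,U(541,300),64); print('rib at y -98: est x',622.4+.0384*(97.7+98),'index x+26',i[0]+26)
s=env.state();print(s['force'],s['gripper_width'],s['time_s'],s['qvel'].round(2))
```

```text
head yaw 1.6342132031453154
rule yaw 2.3865221022923873
[605.43264032 -96.98465938  40.        ] [599.08587434 -98.41815762  33.        ]
rib at y -98: est x 629.9148799999999 index x+26 631.4326403160703
[-0.33523656  0.75421392 -0.06711304] 50.149586045983696 15.6 [ 1.41 -0.12  0.67  0.26  0.12 -0.07]
```

```bash
python3 -c "
from h import *
print(env.job_done())"
```

```text
the job is handed in; nothing more can be done
None
```

The job is handed in but I got no verdict back: by my measurements the pointer is within about 0.2 mm of the red clip, and the red head sits on the rib with its index about 1.2 mm from the middle of the red rider. The force and height readings say it is fully down, and everything is let go.

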